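# Start the clamp screw of the dish jar by one turn and keep hold of it

### The job

The clamp screw of the dish jar is only resting on the start of its thread: take its black knob from above and turn it backward (anticlockwise seen from above) until it drops into the thread, stop there, then turn it forward (clockwise) one full turn and no further, so that it is started but the clamp stays loose. Finish while still holding the knob with the screw started like that, because I am going to centre the yoke while you hold it. Leave the dishes and everything else on the bench where they are.

Things in the scene. Friction and masses are not known exactly. Their poses are not given: they have to be found in the camera images.
- jar: Clear round jar full of seed dishes, 130 mm across (rim 150 mm), fixed to the bench; aluminium lid, top at 156 mm. Over it a steel yoke: its bridge runs along the jar's y axis (176 mm long, 26 mm wide, top at 209 mm) and carries the threaded boss on the jar's axis. Apart from boss and screw nothing of it is above 210 mm. Origin: centre of its underside, z up.
- boss_mouth (a point): Centre of the mouth of the brass threaded boss (33 mm in diameter), on the upright screw axis, 222 mm above the bench. Axes as the jar's. Its thread is right-handed, 6 mm per turn, with about 1 mm of up-and-down play once engaged.
- knob_mid (a point): Middle of the screw's black round ribbed knob, 40 mm in diameter, 24 mm high, yellow pointer on top: on the screw axis, 12 mm below the knob's top, 38 mm above boss_mouth less the depth foot. It turns with the knob. Below the knob is a threaded stem, 20 mm in diameter. Grip it across at any yaw; 20 N of squeeze turns it without slip. The screw weighs about 0.23 kg.
- screw (a joint): Turn of the screw, rad: 0 where its thread end lies at the start (upper end) of the boss's thread (yellow pointer along the jar's -x), growing forward (clockwise from above); 0.6 to 2.2 at first. Turned backward it climbs; some 0.15 rad past 0 its end slips off and it drops 6 mm by its own weight (a grip that carries it must open first). Takes 0.03 N m; it stays where it is let go.
- foot (a joint): Depth of the screw, m, growing downward, 0 at its highest seat. 0.006*screw/6.283 while it rests on the thread start, 0.006*(1 + screw/6.283) once dropped in: about 0.0057 right after the drop, 0.012 a turn later. The swivel foot below the bridge slides without turning and meets the lid at 0.018. Pulled up, the screw lifts to -0.010 at most.
- dish_stack: Bystander: three closed clear seed dishes as one piece, 92 mm across, 48 mm high, beside the jar. Origin under its centre.
- dish: Bystander: one closed clear seed dish, 92 mm across, 16 mm high, on the other side of the jar. Origin under its centre.
- beaker: Bystander: glass beaker, 68 mm across, 90 mm high. Origin under its centre.
- seed_jar: Bystander: amber jar with white cap, 64 mm across, 85 mm high. Origin under its centre.
- wash_bottle: Bystander: white bottle with red cap, 66 mm across, 170 mm high. Origin under its centre.
- forceps: Bystander: steel forceps, 135 mm long, 10 mm high, lying along its x axis. Origin under its middle.
- tally_pad: Bystander: white paper pad 150 x 105 x 12 mm. Origin under its centre.

How it is judged:
On the way:
1. the screw has been turned backward past the start of the thread, by no more than a fifth of a turn too far, and has dropped into the thread (value of joint screw between -1.3 and -0.05 rad and value of joint foot above 0.0042 m), for 0.1 s.
At the end, for the whole second after the job is handed in: The screw stands one turn into the thread (screw between 5.0 and 6.85 rad, that is about 290 to 390 degrees from the thread start; foot between 9.5 and 13.5 mm), at rest, and the fingers grip the knob with more than 3 N, the grasp point within 30 mm of the knob's middle (value of joint screw between 5 and 6.85 rad and value of joint foot between 0.0095 and 0.0135 m and velocity of joint screw between -0.1 and 0.1 rad/s and contact force between the fingers and screw above 3 N and distance between the grasp point and knob_mid below 0.03 m); the arm keeps its last pose, push and grip.
It fails at once if the screw is driven well past one turn (value of joint screw above 7.6 rad).
It fails at once if a dish, vessel, tool or pad on the bench is pushed more than 20 mm (distance of any of dish_stack, dish, beaker, seed_jar, wash_bottle, forceps, tally_pad from where it was at the start of the episode above 0.02 m).
It also fails if it takes over 67 s, if anything falls off the work surface, if the arm or the gripper's body presses on something with over 40 N, if the wrist force passes 120 N, or if a joint passes its speed limit or range.

### The arm

A 6-joint arm with a two-finger parallel gripper is mounted at the origin on the work surface. World frame = base frame: x ahead of the robot, y to its left, z up, the work surface at z = 0. Lengths are in m, angles in rad, forces in N, time in s.
With the tool pointing down it reaches from about 0.25 to 0.775 m from the base axis. Payload 4 kg.
Tool frame: the origin (TCP) lies midway between the tips of the shut fingers; the grasp point (between the pads) lies 19 mm behind it; z points along the fingers, y is the direction in which the jaws open and shut (so a half turn about z gives the same grasp; the last joint's range is limited). The gripper opens to 94 mm and grips with 3 to 60 N. Pads are 16 mm wide; open, the fingers measure 119 mm over their backs; the gripper's body (75 mm by 177 mm) begins 78 mm behind the grasp point.
Start: joints at [-1.432, 0.087, 1.371, -0, 1.684, -0.103], TCP at [0.132, -0.534, 0.206] pointing down, gripper open.
Joint ranges: [-3.1, 3.1], [-0.76, 2.03], [0.27, 2.55], [-1.08, 4.22], [0.17, 2.65], [-2.57, 2.57]. Speed limits (rad/s): [2.79, 2.79, 3.14, 3.14, 3.14, 3.14].

### API

Orientations are given as [roll, pitch, yaw] about the fixed x, y, z axes, in that order (R = Rz(yaw) Ry(pitch) Rx(roll)).
In Python, from bench import robot, cams gives the robot as it stands.
- The arm moves only by the tool step_arm, never from a script. Its argument "plan" is a list that holds one entry, the list of rows, each a list of 5 numbers: the shift along the world's x, y, z in mm, then the turn about the world's z in rad, then the opening in per cent of the stroke, from 0 (shut) to 100 (fully open). In form: [[[tx, ty, tz, turn, fingers], ...]]. A call has 1 to 8 rows; each row is the pose to reach, as a shift and turn from the pose commanded when the call began; what a row does not reach only later rows make up. A row lasts 1/12 s, in which the tool goes at most 41.7 mm and 7.16 degrees, less where a joint would pass 70% of its speed; a pose out of reach is approached as far as the arm can. A call with a gripper value outside its range is refused whole. The fingers move at their own pace and stop on an object; the grip force is fixed at half the most. Time passes only in rows, so rows that repeat a pose let the fingers close. It gives the time, the measured TCP pose, the force and the opening at its end, in the units of the state.
- robot.get_obs(): the state, without advancing time (a new reading comes with each control period).
- cams.snapshot(name): name is "scene" or "side" or "wrist"; returns a dict with "frame" (420x560x3 uint8, red, green, blue), "camera_matrix" (3x3 intrinsics, pixels), "origin" and "attitude" of the camera in the world; the wrist camera has in their place "T_tool_cam" (4x4, takes a point from camera to tool coordinates, whose origin is the TCP and whose axes are the flange's). Camera axes: x right, y down, z forward; pixel columns grow to the right and rows downward; lengths in m; the calibration is good to about 2 mm. A picture is of the moment at which its call begins: read the wrist's pose just before it. There is no depth.
- robot.close_job(): hands the job in, once; it reports no verdict.
The state is a dict: "time": time; "joint_positions": joint angles; "qvel": joint speeds; "joint_torque": joint torques, N m; "tool_pos": TCP position; "ee_rot": TCP orientation; "wrist_force": force on the tool from outside, world axes, zero at the start; "wrist_torque": the same for the moment, N m; "width": finger opening in m.
Only numpy, scipy, OpenCV 4.12 (cv2) and the standard library are available. Lean on these libraries where they do the work, as an engineer would, in place of code of your own. Each camera call takes 0.05 s, during which the arm holds its last target. There are 200 camera calls.

## Working session

There is one attempt and no reset: what is moved stays moved. The work goes in short steps, Python scripts to look and compute and a tool call to move; the robot and the scene stay as the last step left them, time stands still between calls to the robot, and variables do not carry over. Pictures are saved under pics/ and viewed, about 8 in all and at most 12, crops included, and the job is handed in when it is done.

Besides the shell and the picture viewer there is one more tool, called after "Call:" by a JSON object that holds its "name" and its "arguments", one argument or row to a line. step_arm: Moves the arm, as the interface text tells. Its arguments: {"type":"object","properties":{"plan":{"type":"array"}},"required":["plan"]}

```bash
mkdir -p pics
cat > h.py <<'E'
import cv2, numpy as np
from bench import robot, cams
def snap(n,f,crop=None,scale=1):
    s=cams.snapshot(n); im=cv2.cvtColor(s["frame"],cv2.COLOR_RGB2BGR)
    if crop: x0,y0,x1,y1=crop; im=im[y0:y1,x0:x1]
    if scale!=1: im=cv2.resize(im,None,fx=scale,fy=scale,interpolation=cv2.INTER_CUBIC)
    cv2.imwrite("pics/"+f,im); return s
E
python3 - <<'E'
from h import *
import pickle
o=robot.get_obs(); print(o)
a=snap("scene","scene0.png"); b=snap("side","side0.png")
for s in (a,b): print({k:v for k,v in s.items() if k!="frame"})
pickle.dump((a,b),open("s0.pkl","wb"))
E
```

```text
{'time': 0.0, 'joint_positions': array([-1.43209013e+00,  8.79361490e-02,  1.37225134e+00,  3.41213204e-06,
        1.68354300e+00, -1.03087507e-01]), 'qvel': array([ 0.00013272, -0.00060808, -0.00030872, -0.00028661,  0.00044875,
       -0.00071291]), 'joint_torque': array([-1.34935173e-03, -3.40190721e+01, -3.02427042e+01,  7.15748733e-02,
        3.33115587e-02, -1.84950677e-04]), 'tool_pos': array([ 0.13162379, -0.53346928,  0.20431592]), 'ee_rot': array([-3.13946652e+00, -2.23367240e-04,  2.41793842e-01]), 'wrist_force': array([-0.36638332, -0.68319745,  0.23030202]), 'wrist_torque': array([0.02730492, 0.0252283 , 0.01670001]), 'width': 0.09379285291230102}
{'camera_matrix': array([[437.981636  ,   0.        , 282.89585492],
       [  0.        , 437.981636  , 214.46050512],
       [  0.        ,   0.        ,   1.        ]]), 'origin': array([ 1.20560901, -0.42668816,  1.44229529]), 'attitude': array([-2.56308970e+00,  1.40788034e-03,  1.05664810e+00])}
{'camera_matrix': array([[409.06704812,   0.        , 288.29568969],
       [  0.        , 409.06704812, 206.61972303],
       [  0.        ,   0.        ,   1.        ]]), 'origin': array([ 0.16986725, -1.12839961,  0.88380458]), 'attitude': array([-2.13943037, -0.01745188, -0.2483284 ])}
```

View pics/scene0.png

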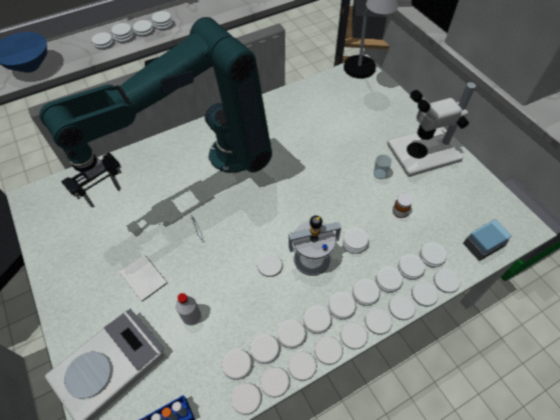

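View pics/side0.png

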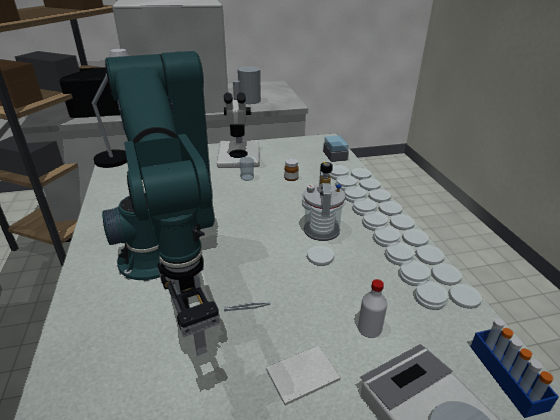

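The knob is at about (316,221) in the scene view and (326,170) in the side view. I'll view enlarged crops of both next.

```bash
cat >> h.py <<'E'
from scipy.spatial.transform import Rotation as R
def ray(s,uv):
    d=np.linalg.inv(s["camera_matrix"])@[uv[0],uv[1],1]
    d=R.from_euler("xyz",s["attitude"]).as_matrix()@d
    return np.array(s["origin"]),d/np.linalg.norm(d)
def tri(rs):
    A=sum(np.eye(3)-np.outer(d,d) for o,d in rs); b=sum((np.eye(3)-np.outer(d,d))@o for o,d in rs)
    p=np.linalg.solve(A,b); return p,[np.linalg.norm(np.cross(p-o,d)) for o,d in rs]
E
python3 - <<'E'
from h import *
import pickle
a,b=pickle.load(open("s0.pkl","rb"))
f=lambda s,x,y:cv2.resize(s["frame"][y:y+60,x:x+80,::-1],None,fx=5,fy=5,interpolation=cv2.INTER_CUBIC)
c=[f(a,276,205),f(b,286,155)]
cv2.imwrite("pics/c0.png",np.hstack(c))
p,e=tri([ray(a,(316,221)),ray(b,(326,170))]);print(p,e)
E
```

```text
[0.604086   0.03279455 0.24845852] [np.float64(0.003945563371816092), np.float64(0.003945563371816381)]
```

View pics/c0.png

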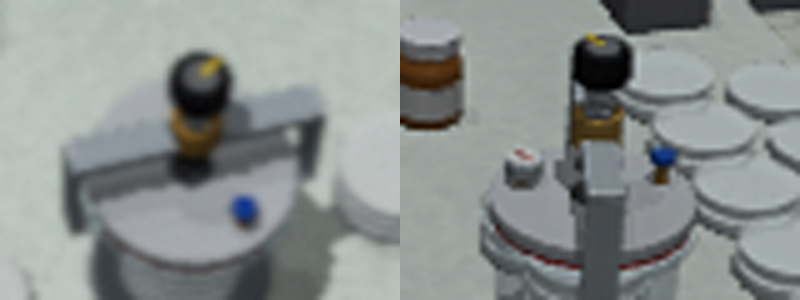

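The knob's centre is at scene (316.4,221.8) and side (326.6,167.6). The bridge ends are at about scene (290,235) and (340,223). The pointer points to the scene's upper right.

Run:
```python
from h import *
import pickle
a,b=pickle.load(open("s0.pkl","rb"))
p,e=tri([ray(a,(316.4,221.8)),ray(b,(326.6,167.6))]);print(p,e)
def at(s,uv,z):
    o,d=ray(s,uv); return o+d*(z-o[2])/d[2]
C=lambda x,y:(276+x/5,205+y/5)
print("knob z.259",at(a,C(202,84),.259),at(b,(326.6,167.6),.259))
l,r=at(a,C(68,155),.209),at(a,C(322,96),.209);print("bridge",l,r,np.arctan2(*(r-l)[1::-1]), (l+r)/2)
q0,q1=at(a,C(201,72),.271),at(a,C(218,57),.271);print("ptr scene",q1-q0,np.arctan2(*(q1-q0)[1::-1]))
B=lambda x,y:(286+x/5,155+y/5)
q0,q1=at(b,B(203,46),.271),at(b,B(188,37),.271);print("ptr side",q1-q0,np.arctan2(*(q1-q0)[1::-1]))
```

```text
[0.60790018 0.03198732 0.25524365] [np.float64(0.0008672510667250128), np.float64(0.0008672510667249602)]
knob z.259 [0.60899487 0.03117948 0.259     ] [0.6055216  0.02373747 0.259     ]
bridge [ 0.58724689 -0.0543323   0.209     ] [0.63094819 0.11477771 0.209     ] 1.3179093994160542 [0.60909754 0.0302227  0.209     ]
ptr scene [-0.00429762  0.01540107  0.        ] 1.8429209176645927
ptr side [-5.56098332e-03  1.49177124e-02 -1.11022302e-16] 1.9276168340963626
```

Call:
{"name": "step_arm", "arguments": {
  "plan": [
    [[0, 0, 40, 0.12, 100], [0, 0, 80, 0.24, 100], [10, 12, 118, 0.36, 100], [35, 42, 140, 0.48, 100], [60, 72, 140, 0.6, 100], [86, 103, 140, 0.72, 100], [112, 133, 140, 0.84, 100], [138, 164, 140, 0.96, 100]]
  ]
}}

```text
time: 0.77
tool_pos: [0.2704, -0.3685, 0.3452]
ee_rot: [3.142, -0.0, 1.207]
wrist_force: [1.2, -0.4, -0.3]
width: 0.0944
```

Call:
{"name": "step_arm", "arguments": {
  "plan": [
    [[26, 31, 0, 0.12, 100], [52, 62, 0, 0.24, 100], [78, 93, 0, 0.36, 100], [104, 124, 0, 0.48, 100], [130, 155, 0, 0.6, 100], [156, 186, 0, 0.72, 100], [182, 217, 0, 0.84, 100], [208, 247, 0, 0.96, 100]]
  ]
}}

```text
time: 1.43
tool_pos: [0.4785, -0.1209, 0.3452]
ee_rot: [-3.141, -0.0, 2.168]
wrist_force: [0.3, -1.6, 0.3]
width: 0.0942
```

Call:
{"name": "step_arm", "arguments": {
  "plan": [
    [[26, 31, 0, 0.1, 100], [52, 62, 0, 0.2, 100], [78, 93, 0, 0.3, 100], [104, 124, 0, 0.34, 100], [130, 154, 0, 0.34, 100], [130, 154, 0, 0.34, 100], [130, 154, 0, 0.34, 100]]
  ]
}}

```text
time: 2.02
tool_pos: [0.6084, 0.0327, 0.3426]
ee_rot: [-3.139, -0.004, 2.505]
wrist_force: [-0.2, -0.6, 1.1]
width: 0.094
```

Run:
```python
from h import *
import pickle
o=robot.get_obs(); print(o["tool_pos"],o["ee_rot"],o["joint_positions"])
w=snap("wrist","w1.png"); pickle.dump((o,w),open("w1.pkl","wb"))
print(w["camera_matrix"],w["T_tool_cam"])
T=np.eye(4);T[:3,:3]=R.from_euler("xyz",o["ee_rot"]).as_matrix();T[:3,3]=o["tool_pos"]
M=np.linalg.inv(T@w["T_tool_cam"])
for p in ([.608,.031,.271],[.608,.031,.259]):
    c=M@[*p,1]; u=w["camera_matrix"]@c[:3]; print(u[:2]/u[2])
```

```text
[0.60835312 0.03268054 0.34264913] [-3.13882655 -0.00392449  2.50498638] [-3.93238780e-02  2.46158177e-01  9.17958871e-01 -8.73800491e-05
  1.98227628e+00 -9.73554119e-01]
[[296.83972053   0.         283.21704161]
 [  0.         296.83972053 210.62064305]
 [  0.           0.           1.        ]] [[ 3.28030018e-04 -9.71246960e-01 -2.38074012e-01  6.97893557e-02]
 [ 9.99999944e-01  3.03197216e-04  1.40925189e-04  1.70734436e-04]
 [-6.46897838e-05 -2.38074045e-01  9.71247005e-01 -1.79442646e-01]
 [ 0.00000000e+00  0.00000000e+00  0.00000000e+00  1.00000000e+00]]
[281.42582755 220.83457426]
[281.53785169 217.33370745]
```

View pics/w1.png

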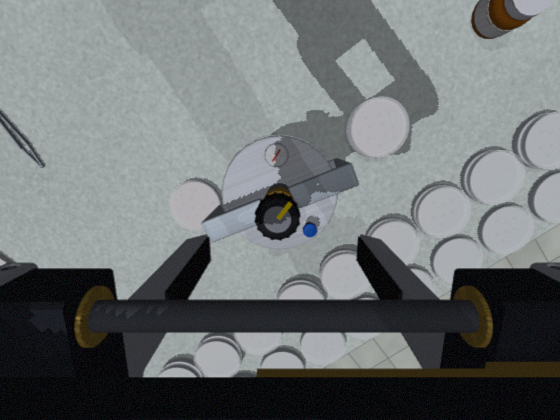

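The knob's centre is near (278,215). The bridge runs from (210,228) to (355,172), and the pointer points up and right. I'll enlarge this to refine it.

```bash
cat >> h.py <<'E'
def wat(o,w,uv,z):
    T=np.eye(4);T[:3,:3]=R.from_euler("xyz",o["ee_rot"]).as_matrix();T[:3,3]=o["tool_pos"]
    M=T@w["T_tool_cam"]; d=M[:3,:3]@np.linalg.inv(w["camera_matrix"])@[*uv,1]; return M[:3,3]+d*(z-M[2,3])/d[2]
E
python3 - <<'E'
from h import *
import pickle
o,w=pickle.load(open("w1.pkl","rb"))
cv2.imwrite("pics/w1c.png",cv2.resize(w["frame"][175:255,230:330,::-1],None,fx=7,fy=7,interpolation=cv2.INTER_CUBIC))
for uv in [(277,214),(278,216)]: print(wat(o,w,uv,.271))
l,r=wat(o,w,(207,228),.209),wat(o,w,(355,172),.209); print((l+r)/2,np.arctan2(*(r-l)[1::-1]))
E
```

```text
[0.60072994 0.03157518 0.271     ]
[0.60269576 0.03119973 0.271     ]
[0.60202611 0.03189047 0.209     ] 1.3030484273142273
```

View pics/w1c.png

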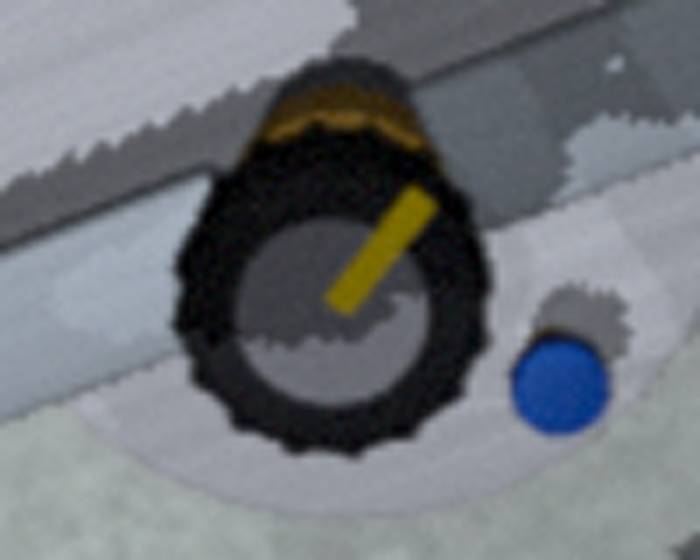

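The top disc's centre is at crop (333,310), which is full-frame (277.6,219.3). The pointer runs from crop (338,303) to (422,198).

Run:
```python
from h import *
import pickle
o,w=pickle.load(open("w1.pkl","rb"))
C=lambda x,y:(230+x/7,175+y/7)
print(wat(o,w,C(333,310),.271))
v=wat(o,w,C(422,198),.271)-wat(o,w,C(338,303),.271); print(np.arctan2(v[1],v[0]))
```

```text
[0.60486048 0.02911782 0.271     ]
1.8451450136489376
```

Call:
{"name": "step_arm", "arguments": {
  "plan": [
    [[-2, -2, -35, 0, 100], [-2, -2, -65, 0, 100], [-2, -2, -85, 0, 100], [-2, -2, -100, 0, 100], [-2, -2, -100, 0, 100], [-2, -2, -100, 0, 60], [-2, -2, -100, 0, 60], [-2, -2, -100, 0, 60]]
  ]
}}

```text
time: 2.73
tool_pos: [0.6063, 0.0284, 0.2481]
ee_rot: [3.139, 0.003, 2.501]
wrist_force: [0.3, -0.1, 0.6]
width: 0.0772
```

Call:
{"name": "step_arm", "arguments": {
  "plan": [
    [[0, 0, 0, 0, 0], [0, 0, 0, 0, 0], [0, 0, 0, 0, 0], [0, 0, 0, 0, 0], [0, 0, 0, 0, 0], [0, 0, 0, 0, 0]]
  ]
}}

```text
time: 3.23
tool_pos: [0.6051, 0.0281, 0.2456]
ee_rot: [-3.139, -0.0, 2.501]
wrist_force: [-2.3, -2.0, 1.6]
width: 0.0393
```

Call:
{"name": "step_arm", "arguments": {
  "plan": [
    [[0, 0, 0, 0.12, 0], [0, 0, 0.2, 0.24, 0], [0, 0, 0.3, 0.36, 0], [0, 0, 0.4, 0.48, 0], [0, 0, 0.5, 0.6, 0], [0, 0, 0.6, 0.72, 0], [0, 0, 0.8, 0.84, 0], [0, 0, 0.8, 0.84, 0]]
  ]
}}

```text
time: 3.9
tool_pos: [0.605, 0.0281, 0.2463]
ee_rot: [-3.14, -0.002, -2.94]
wrist_force: [-2.5, -3.2, 0.6]
width: 0.0397
```

Call:
{"name": "step_arm", "arguments": {
  "plan": [
    [[0, 0, 0.1, 0.12, 0], [0, 0, 0.2, 0.24, 0], [0, 0, 0.4, 0.36, 0], [0, 0, 0.5, 0.48, 0], [0, 0, 0.6, 0.6, 0], [0, 0, 0.6, 0.66, 0], [0, 0, 0.6, 0.66, 0], [0, 0, 0.6, 0.66, 0]]
  ]
}}

```text
time: 4.57
tool_pos: [0.605, 0.0281, 0.2457]
ee_rot: [3.14, -0.003, -2.286]
wrist_force: [-2.7, -4.6, -3.3]
width: 0.0394
```

Run:
```python
from h import *
o=robot.get_obs(); print(o)
```

```text
{'time': 4.5667, 'joint_positions': array([-4.62996873e-02,  2.11560167e-01,  1.15104122e+00, -1.63303748e-03,
        1.78188566e+00, -2.47307564e+00]), 'qvel': array([ 0.0023225 , -0.00029021, -0.0027252 , -0.00219483,  0.00296841,
       -0.00699665]), 'joint_torque': array([ 2.42924787e+00, -4.08373117e+01, -3.24359751e+01,  1.31948479e+00,
       -6.56418968e-01, -1.78246148e-02]), 'tool_pos': array([0.60503718, 0.02806716, 0.24573653]), 'ee_rot': array([ 3.14031186e+00, -3.04767772e-03, -2.28595093e+00]), 'wrist_force': array([-2.68028242, -4.58248301, -3.29902728]), 'wrist_torque': array([-0.63886022,  0.30869224,  0.03321476]), 'width': 0.03935521587445818}
```

The wrist's z force went to −3.3 N, so the grip now carries the screw, which means it is past the thread start. I'll open to let it drop.

Call:
{"name": "step_arm", "arguments": {
  "plan": [
    [[0, 0, 0, 0, 60], [0, 0, 0, 0, 60], [0, 0, 0, 0, 60], [0, 0, 0, 0, 60], [0, 0, 0, 0, 60], [0, 0, 0, 0, 60]]
  ]
}}

```text
time: 5.07
tool_pos: [0.6059, 0.0293, 0.2473]
ee_rot: [-3.141, 0.001, -2.281]
wrist_force: [0.7, -0.2, 0.4]
width: 0.0564
```

Run:
```python
from h import *
import pickle
o=robot.get_obs(); print(o["tool_pos"],o["wrist_force"],o["width"])
w=snap("wrist","x.png"); b=snap("side","y.png"); a=snap("scene","z.png"); pickle.dump((o,w,a,b),open("w2.pkl","wb"))
f=lambda s,x,y:cv2.resize(s["frame"][y:y+60,x:x+80,::-1],None,fx=5,fy=5,interpolation=cv2.INTER_CUBIC)
top=np.hstack([f(a,276,205),f(b,286,155)])
wr=cv2.resize(w["frame"][150:310,180:390,::-1],(394,300))
old=pickle.load(open("s0.pkl","rb"))[1]
cv2.imwrite("pics/m2.png",np.vstack([top,np.hstack([np.pad(wr,((0,0),(0,6),(0,0))),f(old,286,155)])]))
```

```text
[0.60590059 0.02929261 0.24728956] [ 0.68036149 -0.15546041  0.37087633] 0.05636471432434135
```

View pics/m2.png

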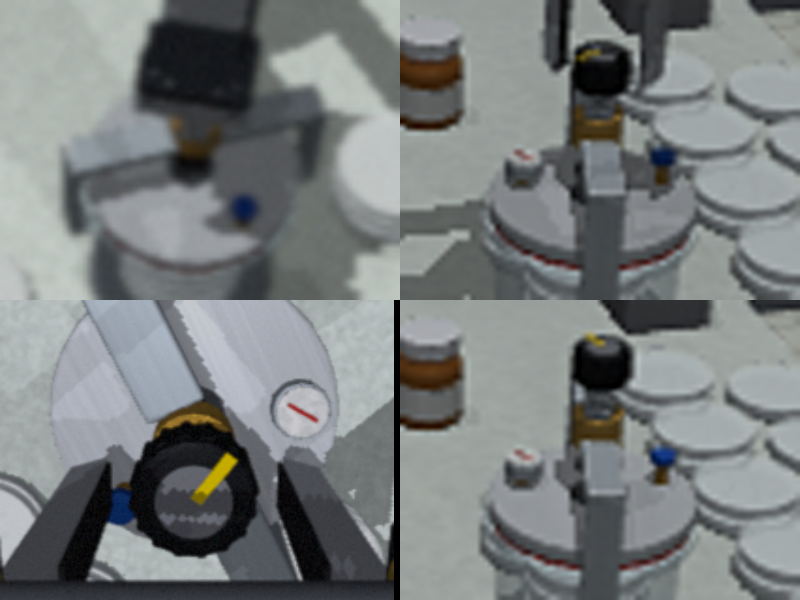

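The screw has dropped: in the side view the knob is about 1.5 px (5 mm) lower. The pointer in the wrist crop runs from (198,497) to (234,457), and the disc's centre is at about (192,495).

Run:
```python
from h import *
import pickle
o,w,a,b=pickle.load(open("w2.pkl","rb"))
C=lambda x,y:(180+x/1.876,150+(y-300)/1.875)
v=wat(o,w,C(234,457),.266)-wat(o,w,C(198,497),.266); p=np.arctan2(v[1],v[0]); print(p, "screw",((-.26+np.pi-p+np.pi)%(2*np.pi))-np.pi)
print(wat(o,w,C(192,495),.266), robot.get_obs()["joint_positions"][5])
```

```text
-2.979234919384671 screw -0.42235773420512146
[0.60322298 0.0270794  0.266     ] -2.47653361716532
```

Call:
{"name": "step_arm", "arguments": {
  "plan": [
    [[-1, -1, -4, 0, 60], [-1, -1, -8, 0, 60], [-1, -1, -8, 0, 0], [-1, -1, -8, 0, 0], [-1, -1, -8, 0, 0], [-1, -1, -8, 0, 0], [-1, -1, -8, 0, 0], [-1, -1, -8, 0, 0]]
  ]
}}

```text
time: 5.88
tool_pos: [0.6048, 0.0278, 0.2387]
ee_rot: [-3.142, -0.0, -2.282]
wrist_force: [0.2, -0.6, -0.7]
width: 0.04
```

Call:
{"name": "step_arm", "arguments": {
  "plan": [
    [[0, 0, -0.1, -0.12, 0], [0, 0, -0.2, -0.24, 0], [0, 0, -0.3, -0.36, 0], [0, 0, -0.4, -0.48, 0], [0, 0, -0.6, -0.6, 0], [0, 0, -0.7, -0.72, 0], [0, 0, -0.8, -0.84, 0], [0, 0, -0.9, -0.96, 0]]
  ]
}}

```text
time: 6.55
tool_pos: [0.6048, 0.0281, 0.2379]
ee_rot: [3.141, -0.0, 3.036]
wrist_force: [1.1, 0.5, -0.6]
width: 0.0392
```

Call:
{"name": "step_arm", "arguments": {
  "plan": [
    [[0, 0, -0.1, -0.12, 0], [0, 0, -0.2, -0.24, 0], [0, 0, -0.3, -0.36, 0], [0, 0, -0.4, -0.48, 0], [0, 0, -0.6, -0.6, 0], [0, 0, -0.7, -0.72, 0], [0, 0, -0.8, -0.84, 0], [0, 0, -0.9, -0.96, 0]]
  ]
}}

```text
time: 7.22
tool_pos: [0.605, 0.0282, 0.2369]
ee_rot: [3.141, -0.0, 2.076]
wrist_force: [1.3, 0.5, -1.5]
width: 0.0395
```

Call:
{"name": "step_arm", "arguments": {
  "plan": [
    [[0, 0, -0.1, -0.12, 0], [0, 0, -0.2, -0.24, 0], [0, 0, -0.3, -0.36, 0], [0, 0, -0.4, -0.48, 0], [0, 0, -0.6, -0.6, 0], [0, 0, -0.7, -0.72, 0], [0, 0, -0.8, -0.84, 0], [0, 0, -0.9, -0.96, 0]]
  ]
}}

```text
time: 7.88
tool_pos: [0.6052, 0.0281, 0.236]
ee_rot: [3.141, -0.001, 1.116]
wrist_force: [2.1, 0.6, -1.9]
width: 0.0392
```

Call:
{"name": "step_arm", "arguments": {
  "plan": [
    [[0, 0, -0.1, -0.12, 0], [0, 0, -0.2, -0.24, 0], [0, 0, -0.3, -0.36, 0], [0, 0, -0.4, -0.48, 0], [0, 0, -0.6, -0.6, 0], [0, 0, -0.7, -0.72, 0], [0, 0, -0.8, -0.84, 0], [0, 0, -0.9, -0.96, 0]]
  ]
}}

```text
time: 8.55
tool_pos: [0.6052, 0.0279, 0.2351]
ee_rot: [3.141, -0.001, 0.156]
wrist_force: [1.5, 0.2, -2.0]
width: 0.0393
```

Call:
{"name": "step_arm", "arguments": {
  "plan": [
    [[0, 0, -0.1, -0.12, 0], [0, 0, -0.2, -0.24, 0], [0, 0, -0.3, -0.36, 0], [0, 0, -0.4, -0.48, 0], [0, 0, -0.6, -0.6, 0], [0, 0, -0.7, -0.72, 0], [0, 0, -0.8, -0.84, 0], [0, 0, -0.9, -0.96, 0]]
  ]
}}

```text
time: 9.22
tool_pos: [0.6051, 0.0277, 0.2342]
ee_rot: [3.142, -0.001, -0.804]
wrist_force: [1.2, -0.6, -2.1]
width: 0.0394
```

Call:
{"name": "step_arm", "arguments": {
  "plan": [
    [[0, 0, 0, 0, 0], [0, 0, 0, 0, 60], [0, 0, 0, 0, 60], [0, 0, 0, 0, 60], [0, 0, 0, 0, 60], [0, 0, 0, 0, 60]]
  ]
}}

```text
time: 9.72
tool_pos: [0.6047, 0.0281, 0.2347]
ee_rot: [-3.141, -0.0, -0.797]
wrist_force: [0.4, -0.6, 0.3]
width: 0.0562
```

Run:
```python
from h import *
import pickle
o=robot.get_obs(); print(o["tool_pos"],o["ee_rot"],o["wrist_force"],o["width"],o["joint_positions"][5])
w=snap("wrist","x.png"); b=snap("side","y.png"); pickle.dump((o,w,b),open("w3.pkl","wb"))
f=lambda s,x,y:cv2.resize(s["frame"][y:y+60,x:x+80,::-1],None,fx=5,fy=5,interpolation=cv2.INTER_CUBIC)
wr=cv2.resize(w["frame"][150:310,180:390,::-1],(394,300))
cv2.imwrite("pics/m3.png",np.hstack([np.pad(wr,((0,0),(0,6),(0,0))),f(b,286,155)]))
```

```text
[0.60466067 0.02810008 0.23466406] [-3.14142463e+00 -7.41382270e-05 -7.97351297e-01] [ 0.37953232 -0.6261292   0.25242356] 0.05618244534047364 2.3209160821232304
```

View pics/m3.png

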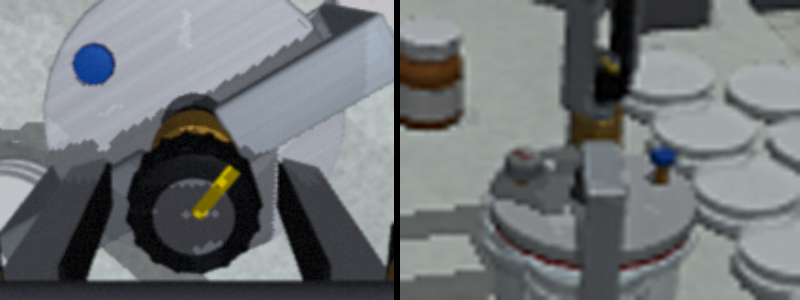

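The pointer sits where it did relative to the gripper, from (200,212) to (236,170), so there was no slip and the screw is at about 4.37 rad. I'll rewind with the fingers open, regrip, and turn 1.6 rad more.

Call:
{"name": "step_arm", "arguments": {
  "plan": [
    [[0, 0, 0, 0.12, 60], [0, 0, 0, 0.24, 60], [0, 0, 0, 0.36, 60], [0, 0, 0, 0.48, 60], [0, 0, 0, 0.6, 60], [0, 0, 0, 0.72, 60], [0, 0, 0, 0.84, 60], [0, 0, 0, 0.96, 60]]
  ]
}}

```text
time: 10.48
tool_pos: [0.6047, 0.028, 0.2344]
ee_rot: [3.142, 0.0, 0.168]
wrist_force: [0.6, -0.2, 0.1]
width: 0.0565
```

Call:
{"name": "step_arm", "arguments": {
  "plan": [
    [[0, 0, 0, 0.12, 60], [0, 0, 0, 0.24, 60], [0, 0, 0, 0.36, 60], [0, 0, 0, 0.48, 60], [0, 0, 0, 0.6, 60], [0, 0, 0, 0.72, 60], [0, 0, 0, 0.84, 60], [0, 0, 0, 0.96, 60]]
  ]
}}

```text
time: 11.15
tool_pos: [0.6047, 0.028, 0.2345]
ee_rot: [3.141, -0.0, 1.128]
wrist_force: [-0.8, -0.5, -0.2]
width: 0.0563
```

Call:
{"name": "step_arm", "arguments": {
  "plan": [
    [[0, 0, 0, 0, 60], [0, 0, 0, 0, 60], [0, 0, 0, 0, 0], [0, 0, 0, 0, 0], [0, 0, 0, 0, 0], [0, 0, 0, 0, 0], [0, 0, 0, 0, 0], [0, 0, 0, 0, 0]]
  ]
}}

```text
time: 11.82
tool_pos: [0.6049, 0.0279, 0.2345]
ee_rot: [3.141, -0.0, 1.121]
wrist_force: [1.1, -0.7, -0.2]
width: 0.0394
```

Call:
{"name": "step_arm", "arguments": {
  "plan": [
    [[0, 0, -0.1, -0.1, 0], [0, 0, -0.2, -0.2, 0], [0, 0, -0.3, -0.3, 0], [0, 0, -0.4, -0.4, 0], [0, 0, -0.5, -0.5, 0], [0, 0, -0.6, -0.6, 0], [0, 0, -0.7, -0.7, 0], [0, 0, -0.8, -0.8, 0]]
  ]
}}

```text
time: 12.48
tool_pos: [0.6049, 0.0279, 0.2337]
ee_rot: [3.141, -0.001, 0.317]
wrist_force: [0.7, -0.7, 0.9]
width: 0.0391
```

Run:
```python
from h import *
import pickle
o=robot.get_obs(); print(o["tool_pos"],o["ee_rot"],o["wrist_force"],o["width"],o["joint_positions"][5])
w=snap("wrist","x.png"); pickle.dump((o,w),open("w4.pkl","wb"))
cv2.imwrite("pics/m4.png",cv2.resize(w["frame"][150:310,180:390,::-1],(788,600)))
```

```text
[0.6048994  0.02793651 0.2337244 ] [ 3.14126942e+00 -5.39340604e-04  3.16722019e-01] [ 0.66937155 -0.68435807  0.93740032] 0.03910779608447977 1.2066625649502203
```

View pics/m4.png

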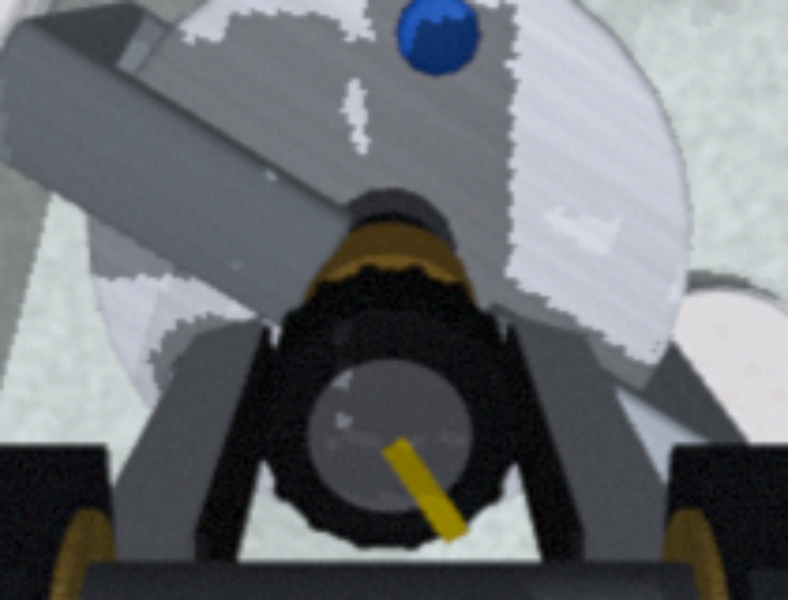

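The pointer runs from (395,445) to (458,538) in the crop. The fingers hold the knob on both sides.

Run:
```python
from h import *
import pickle
o,w=pickle.load(open("w4.pkl","rb"))
C=lambda x,y:(180+x/3.752,150+y/3.75)
for z in (.26,.262):
    v=wat(o,w,C(458,538),z)-wat(o,w,C(395,445),z); p=np.arctan2(v[1],v[0]); print(p,"screw",(-.26+np.pi-p)%(2*np.pi))
```

```text
-2.263899334841203 screw 5.145491988430996
-2.2638993348412013 screw 5.145491988430995
```

The screw is at 5.15 rad, against 5.17 expected. I'll turn 0.85 more.

Call:
{"name": "step_arm", "arguments": {
  "plan": [
    [[0, 0, -0.1, -0.11, 0], [0, 0, -0.2, -0.22, 0], [0, 0, -0.3, -0.33, 0], [0, 0, -0.4, -0.44, 0], [0, 0, -0.5, -0.55, 0], [0, 0, -0.6, -0.66, 0], [0, 0, -0.7, -0.77, 0], [0, 0, -0.8, -0.85, 0]]
  ]
}}

```text
time: 13.2
tool_pos: [0.6049, 0.028, 0.2329]
ee_rot: [-3.141, -0.001, -0.531]
wrist_force: [1.3, -0.8, 0.2]
width: 0.0394
```

Call:
{"name": "step_arm", "arguments": {
  "plan": [
    [[0, 0, 0, 0, 0], [0, 0, 0, 0, 0], [0, 0, 0, 0, 0], [0, 0, 0, 0, 0], [0, 0, 0, 0, 0], [0, 0, 0, 0, 0]]
  ]
}}

```text
time: 13.7
tool_pos: [0.6049, 0.028, 0.2329]
ee_rot: [-3.141, -0.0, -0.527]
wrist_force: [1.6, -0.3, -0.5]
width: 0.0396
```

Run:
```python
from h import *
import pickle
o=robot.get_obs(); print(o["tool_pos"],o["ee_rot"],o["wrist_force"],o["wrist_torque"],o["width"])
w=snap("wrist","x.png"); a=snap("scene","s9.png"); b=snap("side","y.png"); pickle.dump((o,w),open("w5.pkl","wb"))
im=np.hstack([cv2.resize(w["frame"][150:310,180:390,::-1],(394,300)),cv2.resize(b["frame"][155:215,286:366,::-1],(400,300),interpolation=cv2.INTER_CUBIC)])
im2=np.hstack([cv2.resize(a["frame"][...,::-1],(394,300)),cv2.resize(b["frame"][...,::-1],(400,300))])
cv2.imwrite("pics/m5.png",np.vstack([im,im2]))
```

```text
[0.60488967 0.02801101 0.23288888] [-3.14132336e+00 -4.34345634e-04 -5.27412442e-01] [ 1.61568251 -0.26948641 -0.49664633] [ 0.21378684 -0.42616538  0.00633225] 0.03957593113750833
```

View pics/m5.png

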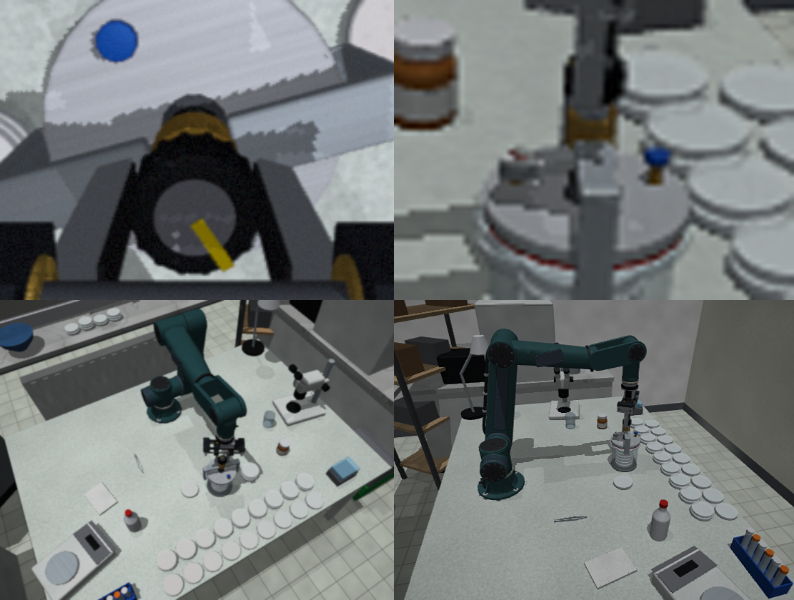

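The pointer, from (195,225) to (229,269), is unchanged relative to the fingers, so the screw is at about 6.0 rad. Nothing on the bench has been disturbed. I'll hand it in.

```bash
python3 -c "
from bench import robot
print(robot.close_job())"
```

```text
the job is handed in; nothing more can be done
None
```

The screw is started and stands about one turn into the thread with the clamp loose, and the gripper is still holding the knob. I handed the job in at about 14 s; it gives no verdict.

- **Backward turn:** I turned the knob back 1.5 rad, to about -0.43 rad. I stopped when the grip began to carry the screw's weight, then opened the fingers. The side view showed the knob about 5 mm lower, so it had dropped into the thread.
- **Forward turn:** I turned it clockwise 4.8 rad, regripped, then turned 1.65 rad more.
- **Final angle:** The screw should be at about 6.0 rad and 11.7 mm deep. The angle comes from a pointer reading of 5.15 rad (5.17 expected) before the last 0.85 rad, and the pointer had not shifted in the grip after it. The depth follows from the angle; I did not measure it directly.
- **Grip at the end:** The fingers are closed to 39.6 mm on the 40 mm knob. The grasp point is about 4 mm above the knob's middle, and the wrist force is under 2 N.
- **Bench:** No dish or vessel looked moved in the last pictures; I did not measure their positions.

The camera estimates of the knob's position differed by 3–4 mm, which the grip absorbed. No check failed.

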